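# Gauge the ring band, then ready the matching mandrel

### The arm

A 6-joint arm with a two-finger parallel gripper is mounted at the origin on the work surface. World frame = base frame: x ahead of the robot, y to its left, z up, the work surface at z = 0. Lengths are in mm, angles in rad, forces in N, time in s.
With the tool pointing down it reaches from about 350 to 925 mm from the base axis. Payload 6.4 kg.
Tool frame: the origin (TCP) lies on the mounting face of the last link; the fingertips stand 199 mm ahead of it and the grasp point (between the pads) lies 180 mm ahead of it; z points along the fingers, y is the line along which they close (so a half turn about z gives the same grasp; the last joint's range is limited). The gripper opens to 94 mm and grips with 3 to 60 N. Pads are 16 mm wide; open, the fingers measure 119 mm over their backs; the gripper's body (75 mm by 177 mm) begins 78 mm behind the grasp point.
Start: joints at [1.075, 0.245, 1.558, -0, 1.339, -0.174], TCP at [205.576, 616.647, 404.655] pointing down, gripper open.
Joint ranges: [-3.13, 3.13], [-1.02, 2.26], [0.13, 2.54], [-0.95, 4.09], [0.21, 2.88], [-2.74, 2.74]. Speed limits (rad/s): [2.57, 2.57, 3.14, 3.14, 3.14, 3.14].

### API

Orientations are given as a unit quaternion [w, x, y, z].
In Python, from rig import arm, viewer, job gives the robot as it stands.
- The arm moves only by the tool drive_tool, never from a script. Its arguments are lists of equal length, an entry for each row: "offset": the shift along the world's x, y, z each as a share of 8 cm, from -1 to 1, a list of three; "dr": the turn, a rotation vector about the world's x, y, z each as a share of 90 degrees, from -1 to 1, a list of three. In form: {"offset": [[dx, dy, dz], ...], "dr": [[ax, ay, az], ...]}. A call has 1 to 5 rows; each row shifts and turns the commanded pose from where the row before left it; what a row does not reach is not made up. A row lasts 1/12 s, in which the tool goes at most 41.7 mm and 7.16 degrees, less where a joint would pass 70% of its speed; a pose out of reach is approached as far as the arm can. A call with a number of a shift or a turn outside -1 to 1 is refused whole. A call with a gripper value outside its range is refused whole. "gripper" is the closure, from -1 (fully open) to 1 (shut), set as the call begins (left out, the last holds). The fingers move at their own pace and stop on an object; "newtons" is the grip in N (left out, the last holds). Time passes only in rows, so rows that do not move let the fingers close. It gives the time, the measured TCP pose, the force, the opening and the grip force at its end, in the units of the state.
- arm.observe(): the state, without advancing time (a new reading comes with each control period).
- viewer.get_image(name): name is "side" or "top" or "wrist"; returns a dict with "color" (384x512x3 uint8, blue, green, red), "intrinsics" (3x3 intrinsics, pixels), "world_to_cam" (4x4, takes a point from world to camera coordinates). Camera axes: x right, y up, looking along -z (the intrinsics and any distortion apply to the point x, -y, -z); pixel columns grow to the right and rows downward; lengths in mm; the calibration is good to about 2 mm. A picture is of the moment at which its call begins. There is no depth.
- job.close_job(): hands the job in; it is judged then, once.
The state is a dict: "time": time; "joints": joint angles; "qvel": joint speeds; "tau": joint torques, N m; "tcp_pos": TCP position; "eef_rot": TCP orientation; "force": force on the tool from outside, world axes, zero at the start; "torque": the same for the moment, N m; "grip_width": opening from 0.0 (shut) to 1.0 (fully open); "grip_force": force on a finger pad.
Only numpy, scipy, OpenCV 4.12 (cv2) and the standard library are available. Lean on these libraries where they do the work, as an engineer would, in place of code of your own. Each camera call takes 0.05 s, during which the arm holds its last target. There are 200 camera calls.

### The job

Press the drop gauge's knob down until the foot rests firmly on the brass ring band lying on its anvil, hold it there a moment to read the band's height, and let the foot spring fully back up. Then draw the matching mandrel out of the wooden stand, the red-handled one if the gauged band is the wide one (14 mm high) or the blue-handled one if it is the narrow one (6 mm high), and finish while still holding it in the gripper, steady and clear of stand and gauge, thin tip pointing down at a slant of about 45 degrees and at least 120 mm above the bench. Leave both bands, the other mandrels and the glass jar where they are.

Things in the scene. Friction and masses are not known exactly. Their poses are not given: they have to be found in the camera images.
- gauge: Fixed drop gauge, left or right of the middle, any small yaw. Dark steel base 130 x 90 x 20 mm whose upper face is the anvil; steel column 20 mm in diameter at x +58 mm (far side), topped at 124 mm; blue arm over the base at z 93 to 113 mm carrying the sprung slide. Origin on the bench directly under the slide's axis, z up; the base spans x -50 to +80 mm.
- anvil (a point): Point on the anvil's surface (20 mm above the bench) directly under the slide's axis. One of the two bands lies there, within 3 mm of centre.
- gauge_knob (a point): Centre of the flat top of the slide's black round knob, 30 mm in diameter. The knob is always 120 mm above the underside of the foot (a steel disc 30 mm in diameter): 185 mm above the bench at rest. It moves straight down when pressed from above.
- gauge_slide (a joint): Height of the foot's underside above the anvil, m: 0.045 at rest (upper stop), 0 on the bare anvil; about 0.014 or 0.006 when it rests on a band. A spring lifts it back when let go: overcoming it takes 1 to 3 N, more than that only once the foot has met the band.
- stand: Fixed light-wood stand, 60 x 230 x 90 mm high, at a random place and yaw on the other side from the gauge. Origin at the centre of its underside, own y along the row. Three through holes of 15 mm diameter at y -75, 0 and +75 mm hold the mandrels, whose collars rest on the top, 90 mm above the bench.
- wide_band: Loose wide brass ring band, 24 mm outer and 18 mm inner diameter, 14 mm high, lying flat. Origin at the centre of its underside. Either on the gauge's anvil or on the steel bench block, both 20 mm above the bench.
- narrow_band: Loose narrow brass ring band, 24 mm outer and 18 mm inner diameter, 6 mm high, lying flat; in the place that the wide one has not. Origin at the centre of its underside.
- jar: Clear glass jar with a green cap, 64 mm in diameter and 70 mm high; leave it. Origin at the centre of its underside.
- red_mandrel: Loose bezel mandrel, red handle, about 110 g; red, blue, yellow ones are alike, upright in the stand in random order. Origin: on its axis at the collar's underside; own z from thin tip to handle. Above it: brass collar 26 mm diameter, z 0 to 5 mm; smooth round handle 20 mm diameter, z 5 to 57 mm. Below: steel shaft 12 mm diameter for 30 mm, then tapering to a 6 mm tip at z -75 mm.
- red_mandrel_tip (a point): Centre of the thin tip of the red-handled mandrel, 75 mm below its origin along its axis.
- blue_mandrel: Loose bezel mandrel, blue handle, about 110 g; red, blue, yellow ones are alike, upright in the stand in random order. Origin: on its axis at the collar's underside; own z from thin tip to handle. Above it: brass collar 26 mm diameter, z 0 to 5 mm; smooth round handle 20 mm diameter, z 5 to 57 mm. Below: steel shaft 12 mm diameter for 30 mm, then tapering to a 6 mm tip at z -75 mm.
- blue_mandrel_tip (a point): Centre of the thin tip of the blue-handled mandrel, 75 mm below its origin along its axis.
- yellow_mandrel: Loose bezel mandrel, yellow handle, about 110 g; red, blue, yellow ones are alike, upright in the stand in random order. Origin: on its axis at the collar's underside; own z from thin tip to handle. Above it: brass collar 26 mm diameter, z 0 to 5 mm; smooth round handle 20 mm diameter, z 5 to 57 mm. Below: steel shaft 12 mm diameter for 30 mm, then tapering to a 6 mm tip at z -75 mm.
Not all that is in view belongs to the job. What is shaped like the blue_mandrel but green is not meant.

How it is judged:
By the outcome, as a careful person would: the job done as asked, in the order asked, and still so for the second after the job is handed in, while the arm keeps its last pose, push and grip.
It also fails if it takes over 51 s, if anything falls off the work surface, if the arm or the gripper's body presses on something with over 40 N, if the wrist force passes 120 N, or if a joint passes its speed limit or range.

## Working session

There is one attempt and no reset: what is moved stays moved. The work goes in short steps, Python scripts to look and compute and a tool call to move; the robot and the scene stay as the last step left them, time stands still between calls to the robot, and variables do not carry over. Pictures are saved under pics/ and viewed, at most 10 in all, crops included, and the job is handed in when it is done.

Besides the shell and the picture viewer there is one more tool, called after "Call:" as name(argument=value, ...) on one line, values as JSON. drive_tool: Moves the arm, as the interface text tells. Shift numbers are shares of 8 cm and turn numbers shares of 90 degrees, none past 1 either way. Its arguments: {"type":"object","properties":{"offset":{"type":"array","items":{"type":"array","items":{"type":"number"}}},"dr":{"type":"array","items":{"type":"array","items":{"type":"number"}}},"gripper":{"type":"number"},"newtons":{"type":"number"}},"required":["offset","dr"]}

```bash
ls; mkdir -p pics; cat > h.py <<'E'
import numpy as np, cv2
from rig import arm, viewer, job
def shot(n,f):
    d=viewer.get_image(n); cv2.imwrite('pics/'+f+'.png',d['color']); np.savez('pics/'+f+'.npz',K=d['intrinsics'],T=d['world_to_cam']); return d
def ld(f): 
    d=np.load('pics/'+f+'.npz'); return d['K'],d['T']
def proj(f,P):
    K,T=ld(f); p=(T[:3,:3]@np.atleast_2d(P).T).T+T[:3,3]; q=(K@(p*[1,-1,-1]).T).T; return q[:,:2]/q[:,2:]
def ray(f,uv):
    K,T=ld(f); d=np.linalg.inv(K)@[*uv,1]; d=d*[1,-1,-1]; R=T[:3,:3]; return -R.T@T[:3,3], R.T@d
def atz(f,uv,z):
    c,d=ray(f,uv); return c+d*(z-c[2])/d[2]
E
python3 - <<'E'
from h import *
a=shot('top','top0');b=shot('side','side0')
d=viewer.get_image('top'); print(d.keys(), d['intrinsics'], d['world_to_cam'])
for n in('top0','side0'):
    print(ray(n,(256,192)))
cv2.imwrite('pics/both.png',cv2.resize(np.vstack([a['color'],b['color']]),None,fx=.78,fy=.78))
cv2.imwrite('pics/top0x.png',cv2.resize(a['color'],None,fx=1.5,fy=1.5,interpolation=cv2.INTER_CUBIC))
cv2.imwrite('pics/side0x.png',cv2.resize(b['color'],None,fx=1.5,fy=1.5,interpolation=cv2.INTER_CUBIC))
print(arm.observe())
E
```

```text
pics
dict_keys(['color', 'intrinsics', 'world_to_cam']) [[359.72913391   0.         252.76837017]
 [  0.         359.72913391 192.29932775]
 [  0.           0.           1.        ]] [[-7.27272062e-03 -9.99965740e-01 -3.95307059e-03  2.78209102e+01]
 [ 9.91020932e-01 -7.73535060e-03  1.33482872e-01 -6.02624636e+02]
 [-1.33508877e-01 -2.94679207e-03  9.91043236e-01 -7.60689029e+02]
 [ 0.00000000e+00  0.00000000e+00  0.00000000e+00  1.00000000e+00]]
(array([495.85722336,  20.91685179, 834.425762  ]), array([ 0.13426816, -0.00604285, -0.99096768]))
(array([ 348.96865303, -710.67897773,  575.56324511]), array([ 0.26431454,  0.81621349, -0.51385056]))
{'time': 0.15, 'joints': array([ 1.07487425e+00,  2.45642688e-01,  1.55869656e+00, -1.40981296e-05,
        1.33868234e+00, -1.74093645e-01]), 'qvel': array([-4.22475030e-04, -4.53590181e-03, -4.06388590e-03,  1.84021406e-04,
       -1.36113461e-03,  6.75590013e-05]), 'tau': array([-4.32914003e-04, -4.16267788e+01, -3.14982712e+01,  6.85221073e-02,
        3.16073466e-02, -1.03730717e-04]), 'tcp_pos': array([205.50981501, 616.48715999, 403.82542257]), 'eef_rot': array([-2.28422795e-04,  1.60219031e-01,  9.87081228e-01, -6.77004147e-04]), 'force': array([ 0.15153735, -0.44929639,  0.27667939]), 'torque': array([-0.00549454, -0.04351675,  0.0032655 ]), 'grip_force': 0.0, 'grip_width': 0.9974081315940371}
```

View pics/top0x.png

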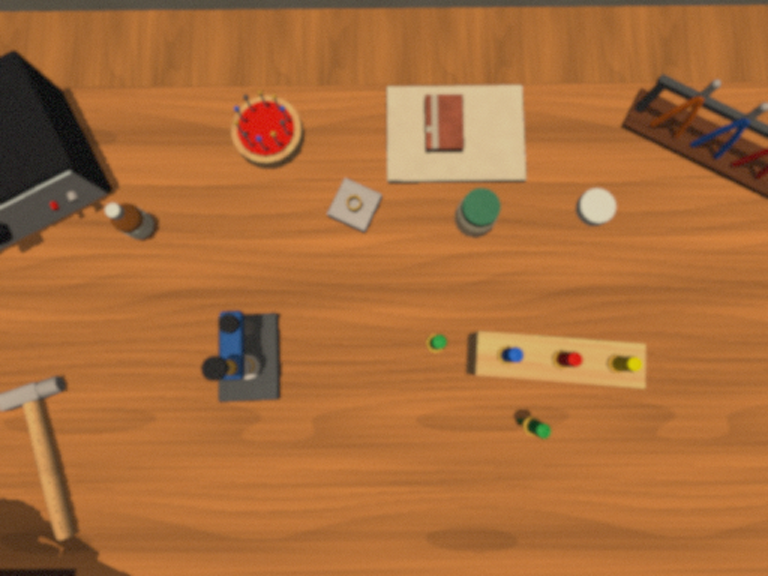

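View pics/side0x.png

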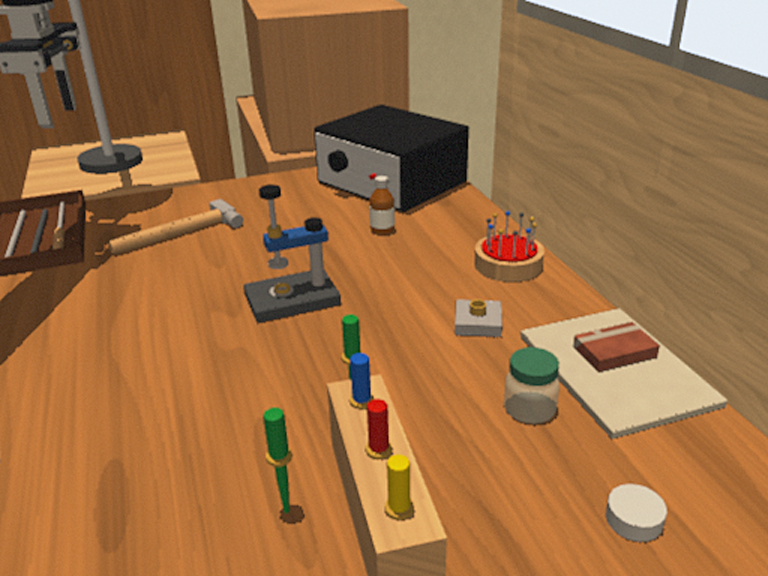

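The top view shows the gauge knob at (215,368)/1.5, blue, red and yellow handles in the stand at (513,355), (571,359) and (633,364)/1.5. Green decoys stand at (438,342) and (540,430)/1.5, and the other band is on the block at (355,204)/1.5. Things that could be mistaken for the target: blue and green handles, and the gauge's column cap (230,323) for the knob (215,368).

```bash
python3 - <<'E'
from h import *
s=1.5
k=atz('top0',(215/s,368/s),185);c=atz('top0',(230/s,323/s),124)
print('knob',k,'col',c,'d',c-k)
print('side knob',atz('side0',(270/s,191/s),185),'cap',atz('side0',(315/s,225/s),124))
for u in [(278,314),(279,398),(219,400)]: print('base',atz('top0',(u[0]/s,u[1]/s),20))
for n,u in dict(b=(514,355),r=(572,360),y=(634,364)).items(): print(n,atz('top0',(u[0]/s,u[1]/s),147))
for n,u in dict(b=(360,359),r=(377,407),y=(399,463)).items(): print(n,atz('side0',(u[0]/s,u[1]/s),147))
for u in [(478,332),(646,344),(645,387),(477,376)]: print('stand',atz('top0',(u[0]/s,u[1]/s),90))
for n,u in dict(jarcap=(480,207)).items(): print(n,atz('top0',(u[0]/s,u[1]/s),70))
print('greens',atz('top0',(439/s,341/s),57+60),atz('top0',(541/s,431/s),132))
a=cv2.imread('pics/top0.png');b=cv2.imread('pics/side0.png')
f=lambda im,x,y,w,h,z:cv2.resize(im[y:y+h,x:x+w],None,fx=z,fy=z,interpolation=cv2.INTER_CUBIC)
t1=f(a,130,200,70,75,4);t2=f(b,155,120,75,100,4);t3=f(b,290,180,70,60,4);t4=f(a,280,210,150,90,2.2)
W=np.zeros((600,800,3),np.uint8)
def put(i,x,y): 
    h,w=i.shape[:2];h=min(h,600-y);w=min(w,800-x);W[y:y+h,x:x+w]=i[:h,:w]
put(t1,0,0);put(t2,290,0);put(t3,0,310);put(t4,290,402);put(f(a,215,115,45,45,4),600,0)
cv2.imwrite('pics/crop1.png',W)
E
```

```text
knob [489.17814579 219.24154702 185.        ] col [547.12937484 220.0279538  124.        ] d [ 57.95122905   0.78640678 -61.        ]
side knob [487.27317043 212.54219771 185.        ] cap [545.51924077 209.54215766 124.        ]
base [567.72467713 176.80907587  20.        ]
base [442.75014137 173.10448417  20.        ]
base [440.46012633 262.12153258  20.        ]
b [ 502.30782532 -146.76290007  147.        ]
r [ 495.51604995 -219.58309285  147.        ]
y [ 489.95646819 -297.27859239  147.        ]
b [ 502.55843396 -151.76847283  147.        ]
r [ 495.43688544 -227.18662669  147.        ]
y [ 490.24125357 -300.60502236  147.        ]
stand [ 534.61075357 -112.45152349   90.        ]
stand [ 516.47801005 -341.98190609   90.        ]
stand [ 458.48585658 -336.38314944   90.        ]
stand [ 474.84368411 -109.19542096   90.        ]
jarcap [ 717.5136519  -124.71679048   70.        ]
greens [521.70270682 -55.65385464 117.        ] [ 406.6553305  -180.71499244  132.        ]
```

View pics/crop1.png

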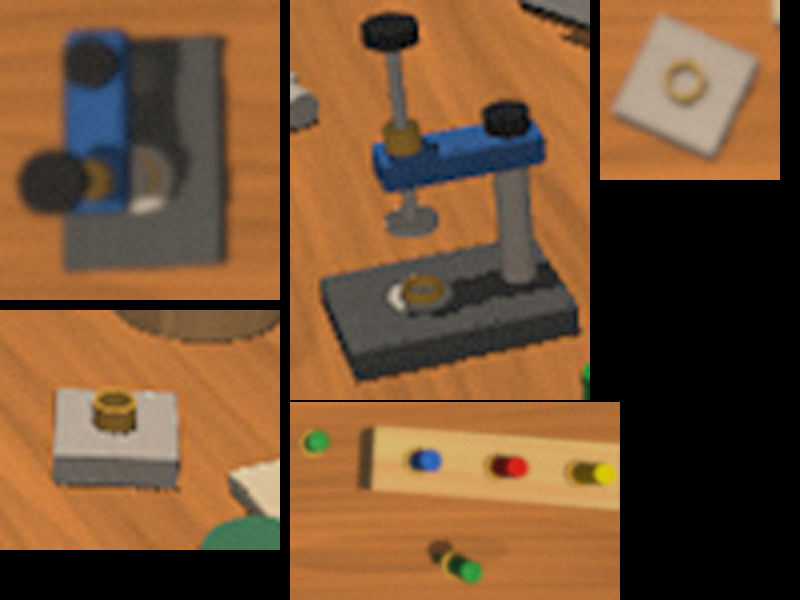

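Crop check: the anvil carries a flat band that looks like the narrow one, and the tall band is on the block, so blue is expected; the press should confirm this. The blue handle in the stand is clearly distinct from the green decoys. Moving to the knob now with the fingers shut.

Call:
drive_tool(offset=[[0.1,-0.15,0.1],[0.25,-0.35,0.1],[0.25,-0.35,0.1],[0.25,-0.35,0],[0.25,-0.35,0]], dr=[[0,0,-0.03],[0,0,-0.03],[0,0,-0.03],[0,0,-0.03],[0,0,-0.03]], gripper=1, newtons=20)

```text
time: 0.57
tcp_pos: [294.1, 491.4, 429.0]
eef_rot: [0.0, 0.276, 0.961, 0.0]
force: [0.4, 0.7, -0.1]
grip_width: 0.681
grip_force: 0.0
```

Call:
drive_tool(offset=[[0.25,-0.35,0],[0.25,-0.35,0],[0.25,-0.35,0],[0.25,-0.35,0],[0.25,-0.35,0]], dr=[[0,0,-0.03],[0,0,-0.03],[0,0,-0.03],[0,0,-0.03],[0,0,-0.03]])

```text
time: 0.98
tcp_pos: [394.1, 351.1, 428.4]
eef_rot: [-0.0, 0.387, 0.922, -0.0]
force: [0.3, -0.6, -0.0]
grip_width: 0.328
grip_force: 0.0
```

Call:
drive_tool(offset=[[0.25,-0.35,0],[0.25,-0.35,0],[0.25,-0.35,0],[0.1,-0.15,0],[0,0,0]], dr=[[0,0,-0.03],[0,0,-0.03],[0,0,-0.03],[0,0,-0.03],[0,0,0]])

```text
time: 1.4
tcp_pos: [463.0, 254.4, 428.4]
eef_rot: [0.0, 0.474, 0.881, -0.0]
force: [0.6, 0.8, 0.1]
grip_width: 0.009
grip_force: 0.0
```

Call:
drive_tool(offset=[[0.16,-0.24,0],[0.16,-0.24,-0.2],[0,0,-0.1],[0,0,0]], dr=[[0,0,0],[0,0,0],[0,0,0],[0,0,0]])

```text
time: 1.73
tcp_pos: [486.5, 218.4, 402.1]
eef_rot: [-0.002, 0.471, 0.882, -0.001]
force: [-0.6, -0.5, 0.4]
grip_width: 0.007
grip_force: 0.0
```

```bash
python3 - <<'E'
from h import *
s=arm.observe(); print(s['tcp_pos'],s['eef_rot'],s['joints'])
a=shot('wrist','w1');b=shot('side','side1')
p=s['tcp_pos']; tip=p-[0,0,199]
print('tip proj wrist',proj('w1',tip),'knob z185 below',proj('w1',[p[0],p[1],185]),'side',proj('side1',tip))
W=np.zeros((400,800,3),np.uint8)
W[:384,:512]=a['color']; c=cv2.resize(b['color'][90:220,150:240],None,fx=3,fy=3,interpolation=cv2.INTER_CUBIC); W[:390,520:790]=c[:390,:270]
cv2.imwrite('pics/v1.png',W)
E
```

```text
[486.45261465 218.35485178 402.131847  ] [-0.00202856  0.47135363  0.88194094 -0.00134999] [ 2.09055374e-01 -2.64458107e-02  1.85721377e+00  5.66367701e-04
  1.31566723e+00 -3.80232098e-01]
tip proj wrist [[256.25861707 228.51541856]] knob z185 below [[256.28815784 219.17661042]] side [[178.09874601 118.15466091]]
```

View pics/v1.png

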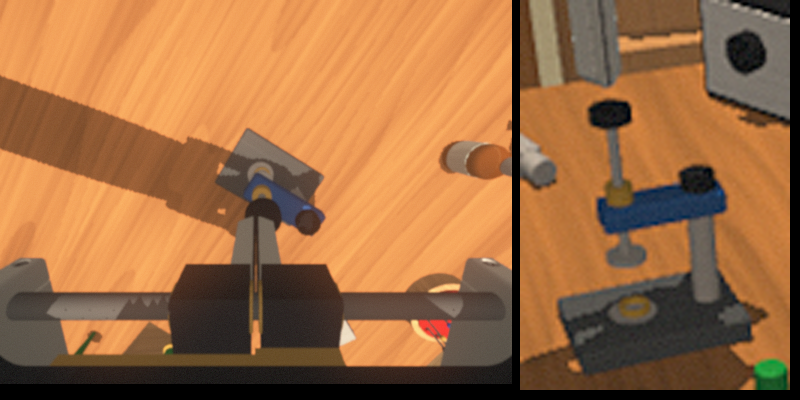

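Wrist view: the knob is at about (263,212), just under the shut fingertips. In the side view the fingertips are above and slightly left of the knob. I'll measure the offset.

```bash
python3 - <<'E'
from h import *
print(atz('w1',(263,213),185),atz('w1',(263,209),185))
im=cv2.imread('pics/side1.png')[115:140,165:195].max(2); print(im[4:22,3:27])
print(proj('side1',[[488,214,185],[486.5,218.4,185],[486.5,218.4,203]]))
im=cv2.imread('pics/w1.png')[185:240,235:290]; cv2.imwrite('pics/wc.png',cv2.resize(im,None,fx=8,fy=8,interpolation=cv2.INTER_CUBIC))
E
```

```text
[487.94736287 225.7136772  185.        ] [486.04655094 228.50534072 185.        ]
[[190 193 195 192 191 193 196 199 193 172 163 174 197 204 197 192 190 193
  191 190 181 179 182 180]
 [183 187 193 190 191 189 190 190 194 202 209 212 213 206 201 196 189 192
  193 189 183 182 180 180]
 [180 188 193 190 186 189 190 192 196 201 207 212 215 214 210 202 199 196
  196 192 190 179 182 181]
 [187 185 186 190 189 193 191 196 203 191 178 172 179 180 190 190 200 204
  200 196 191 187 184 181]
 [186 183 186 191 192 202 177 163 159 135  92  80  80  79 112 124 147 156
  195 202 190 186 184 181]
 [187 186 186 189 201 181 116  73  39  17  19  24  19  19  20  24  16  22
  140 197 198 190 185 188]
 [181 184 186 195 174 110  43  25  24  23  30  24  24  26  27  33  20  13
   65 178 205 190 189 184]
 [183 182 187 196 130  22  21  18  21  22  24  20  18  29  29  23  20  28
   21 186 209 191 187 187]
 [172 181 185 197 140  49  25  25  29  21  25  18  27  19  27  26  21  20
   17 189 216 204 194 186]
 [176 182 186 194 148  66  28  25  30  26  21  29  28  21  27  28  31  26
   13 194 221 205 193 189]
 [178 17
[... 188 characters left out ...]
 197]
 [186 179 180 184 178 118  38  19  22  27  22  30  14  21  18  17  63 103
  156 204 215 211 205 202]
 [185 179 176 182 186 167 149 128  90  50  37  35  43  48  74 140 172 184
  204 211 210 207 208 203]
 [190 183 179 178 181 184 193 183 167 160 131  95  89  80 130 196 213 209
  203 202 208 208 208 200]
 [193 184 185 181 180 177 181 188 194 203 169 119 106  98 131 192 199 198
  200 202 207 207 205 206]
 [192 190 186 181 180 179 178 185 187 192 167 121 101  95 114 183 199 195
  198 206 204 209 206 204]
 [188 190 190 184 179 175 179 178 180 193 173 123  99  94 119 184 196 199
  195 199 204 203 206 207]]
[[180.21054713 127.0192715 ]
 [179.08416398 126.34483388]
 [178.12446155 118.20370397]]
```

View pics/wc.png

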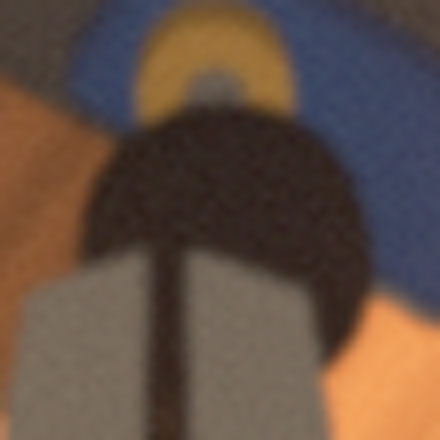

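Call:
drive_tool(offset=[[0.044,0.038,0],[0,0,-0.15],[0,0,-0.1],[0,0,-0.1],[0,0,-0.1]], dr=[[0,0,0],[0,0,0],[0,0,0],[0,0,0],[0,0,0]])

```text
time: 2.25
tcp_pos: [490.6, 221.7, 367.9]
eef_rot: [-0.0, 0.471, 0.882, 0.0]
force: [0.6, 2.2, 1.7]
grip_width: 0.003
grip_force: 1.1
```

Call:
drive_tool(offset=[[0,0,-0.04],[0,0,-0.04],[0,0,0]], dr=[[0,0,0],[0,0,0],[0,0,0]])

```text
time: 2.5
tcp_pos: [490.5, 221.3, 361.5]
eef_rot: [-0.001, 0.471, 0.882, -0.0]
force: [-0.2, 1.0, 2.3]
grip_width: 0.004
grip_force: 0.8
```

Call:
drive_tool(offset=[[0,0,-0.05],[0,0,-0.05],[0,0,-0.03],[0,0,0]], dr=[[0,0,0],[0,0,0],[0,0,0],[0,0,0]])

```text
time: 2.83
tcp_pos: [490.8, 221.2, 351.5]
eef_rot: [0.0, 0.471, 0.882, 0.0]
force: [-0.1, 1.0, 1.9]
grip_width: 0.007
grip_force: 1.1
```

Call:
drive_tool(offset=[[0,0,-0.03],[0,0,-0.02],[0,0,-0.02],[0,0,0]], dr=[[0,0,0],[0,0,0],[0,0,0],[0,0,0]])

```text
time: 3.17
tcp_pos: [490.8, 221.2, 346.1]
eef_rot: [0.0, 0.471, 0.882, 0.0]
force: [-0.4, -0.2, 2.4]
grip_width: 0.006
grip_force: 1.2
```

Call:
drive_tool(offset=[[0,0,-0.0125],[0,0,-0.0125],[0,0,0]], dr=[[0,0,0],[0,0,0],[0,0,0]])

```text
time: 3.42
tcp_pos: [490.9, 221.3, 345.4]
eef_rot: [0.0, 0.471, 0.882, -0.0]
force: [-3.0, -1.2, 8.2]
grip_width: 0.001
grip_force: 4.1
```

Call:
drive_tool(offset=[[0,0,-0.0125],[0,0,0]], dr=[[0,0,0],[0,0,0]])

```text
time: 3.58
tcp_pos: [491.0, 221.4, 345.3]
eef_rot: [0.0, 0.471, 0.882, -0.0]
force: [-5.4, -2.0, 12.9]
grip_width: 0.002
grip_force: 6.5
```

The foot stopped at TCP z 345.3 and 13 N, so the band is 6 mm high: narrow, so I take blue. Holding.

Call:
drive_tool(offset=[[0,0,0],[0,0,0],[0,0,0],[0,0,0],[0,0,0]], dr=[[0,0,0],[0,0,0],[0,0,0],[0,0,0],[0,0,0]])

```text
time: 4.0
tcp_pos: [491.0, 221.3, 345.3]
eef_rot: [0.0, 0.471, 0.882, -0.0]
force: [-5.7, -1.0, 12.4]
grip_width: 0.006
grip_force: 6.4
```

Call:
drive_tool(offset=[[0,0,0],[0,0,0],[0,0,0],[0,0,0],[0,0,0]], dr=[[0,0,0],[0,0,0],[0,0,0],[0,0,0],[0,0,0]])

```text
time: 4.42
tcp_pos: [491.0, 221.4, 345.3]
eef_rot: [0.0, 0.471, 0.882, -0.0]
force: [-4.9, -1.8, 13.2]
grip_width: -0.001
grip_force: 6.4
```

Call:
drive_tool(offset=[[0,0,0.05],[0,0,0.1],[0,0,0.1],[0,0,0.1],[0,0,0.1]], dr=[[0,0,0],[0,0,0],[0,0,0],[0,0,0],[0,0,0]])

```text
time: 4.83
tcp_pos: [490.6, 221.2, 379.8]
eef_rot: [-0.0, 0.471, 0.882, -0.0]
force: [-0.5, -0.4, 0.5]
grip_width: 0.008
grip_force: 0.3
```

Call:
drive_tool(offset=[[0,0,0.2],[0,0,0.2],[0,0,0.2],[0,0,0],[0,0,0]], dr=[[0,0,0],[0,0,0],[0,0,0],[0,0,0],[0,0,0]])

```text
time: 5.25
tcp_pos: [490.7, 221.3, 427.9]
eef_rot: [0.001, 0.471, 0.882, 0.001]
force: [-0.2, -0.1, 0.0]
grip_width: 0.006
grip_force: 0.0
```

Call:
drive_tool(offset=[[0.01,-0.2,0],[0.01,-0.4,0],[0.01,-0.4,0],[0.01,-0.4,0],[0.01,-0.4,0]], dr=[[0,0,-0.035],[0,0,-0.035],[0,0,-0.035],[0,0,-0.035],[0,0,-0.035]], gripper=-0.3)

```text
time: 5.67
tcp_pos: [494.1, 76.1, 425.5]
eef_rot: [-0.001, 0.589, 0.808, -0.001]
force: [0.7, -0.1, 0.3]
grip_width: 0.325
grip_force: 0.0
```

Call:
drive_tool(offset=[[0.01,-0.4,0],[0.01,-0.4,0],[0.01,-0.4,0],[0.01,-0.4,0],[0.01,-0.4,0]], dr=[[0,0,-0.035],[0,0,-0.035],[0,0,-0.035],[0,0,-0.035],[0,0,-0.035]])

```text
time: 6.08
tcp_pos: [498.1, -84.1, 425.5]
eef_rot: [-0.001, 0.694, 0.72, -0.0]
force: [1.0, 0.4, 0.3]
grip_width: 0.643
grip_force: 0.0
```

Call:
drive_tool(offset=[[0.02,-0.4,0],[0.02,-0.3,0],[0,-0.13,0],[0,0,0],[0,0,0]], dr=[[0,0,-0.035],[0,0,-0.035],[0,0,-0.008],[0,0,0],[0,0,0]])

```text
time: 6.5
tcp_pos: [501.7, -148.7, 426.2]
eef_rot: [-0.001, 0.736, 0.677, -0.0]
force: [0.5, 0.7, -1.0]
grip_width: 0.65
grip_force: 0.0
```

```bash
python3 - <<'E'
from h import *
s=arm.observe(); print(s['tcp_pos'],s['eef_rot'],s['joints'],s['grip_width'])
a=shot('wrist','w2');b=shot('side','side2')
p=s['tcp_pos']
print('grasp axis wrist z147,121,90',proj('w2',[[*p[:2],z] for z in(147,121,90)]).round(1).tolist())
W=np.zeros((400,800,3),np.uint8)
W[:384,:512]=a['color']; c=cv2.resize(b['color'][90:220,130:220],None,fx=3,fy=3,interpolation=cv2.INTER_CUBIC); W[:390,520:790]=c[:390,:270]
cv2.imwrite('pics/v2.png',W)
E
```

```text
[ 501.70451642 -148.70066104  426.21960809] [-1.10831896e-03  7.35634143e-01  6.77378157e-01 -1.07566983e-04] [-5.05099343e-01 -7.32082766e-02  1.85733089e+00  5.07606497e-04
  1.35964110e+00 -4.22796495e-01] 0.6503401444761997
grasp axis wrist z147,121,90 [[255.6, 196.1], [255.6, 189.3], [255.6, 182.5]]
```

View pics/v2.png

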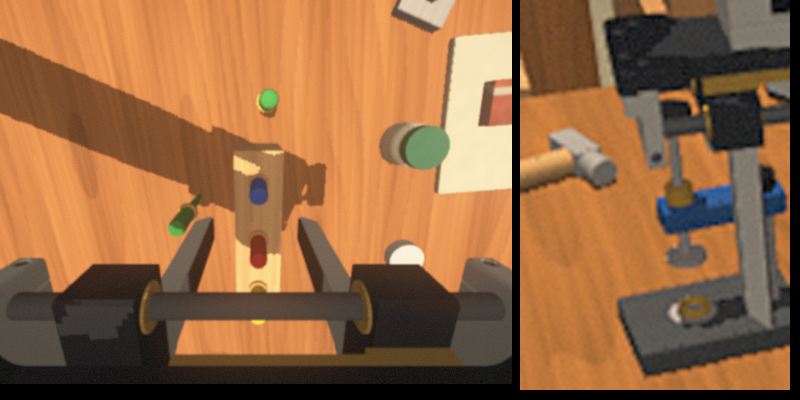

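Wrist view: blue sits at about (258,190) and red at (258,250), with the stand centred between the fingers. In the side view the gauge foot is back up and the band is undisturbed. I'll refine blue's position by segmentation.

```bash
python3 - <<'E'
from h import *
im=cv2.imread('pics/w2.png'); h=cv2.cvtColor(im,cv2.COLOR_BGR2HSV)
m=((h[...,0]>100)&(h[...,0]<135)&(h[...,1]>120)&(h[...,2]>50)).astype(np.uint8); m[:150]=0;m[215:]=0;m[:,:235]=0;m[:,285:]=0
ys,xs=np.nonzero(m); print(len(xs),xs.min(),xs.max(),ys.min(),ys.max(),xs.mean(),ys.mean())
for y in range(ys.min(),ys.max()+1): r=xs[ys==y]; print(y,r.min(),r.max(),end='; ')
p=arm.observe()['tcp_pos']
for c in [(502.4,-149.3),(503.5,-149),(503.5,-147)]:
    P=[[c[0]+10*np.cos(t),c[1]+10*np.sin(t),z] for z in(95,147) for t in np.linspace(0,6.28,40)]
    q=proj('w2',P); print('\n',c,q.min(0),q.max(0))
E
```

```text
Traceback (most recent call last):
ValueError: zero-size array to reduction operation minimum which has no identity
```

```bash
python3 - <<'E'
from h import *
im=cv2.imread('pics/w2.png').astype(int)
m=(im[...,0]>im[...,2]+12); m[:165]=0;m[215:]=0;m[:,:235]=0;m[:,285:]=0
ys,xs=np.nonzero(m); print(im[190,250:268].tolist(),len(xs),xs.min(),xs.max(),ys.min(),ys.max(),xs.mean(),ys.mean())
for c in [(502.4,-149.3),(503.5,-149),(503.5,-147)]:
    P=[[c[0]+10*np.cos(t),c[1]+10*np.sin(t),z] for z in(95,147) for t in np.linspace(0,6.28,40)]
    q=proj('w2',P); print(c,q.min(0),q.max(0))
E
```

```text
[[81, 75, 92], [84, 58, 66], [93, 63, 65], [102, 68, 67], [113, 73, 72], [114, 72, 67], [114, 73, 69], [120, 78, 73], [120, 79, 71], [120, 76, 73], [115, 77, 69], [117, 74, 72], [113, 72, 70], [110, 70, 71], [104, 71, 71], [89, 61, 65], [82, 69, 82], [75, 87, 116]] 327 250 266 179 203 258.1834862385321 191.99388379204893
(502.4, -149.3) [246.58992229 175.87257661] [266.04124385 205.82913972]
(503.5, -149) [247.63039516 175.55789581] [267.09038734 205.47525369]
(503.5, -147) [247.45554552 173.93940005] [266.95464953 203.65360703]
```

Call:
drive_tool(offset=[[0.025,0,-0.2],[0,0,-0.35],[0,0,-0.35],[0,0,-0.25],[0,0,0]], dr=[[0,0,0],[0,0,0],[0,0,0],[0,0,0],[0,0,0]])

```text
time: 7.02
tcp_pos: [502.5, -146.9, 330.5]
eef_rot: [-0.004, 0.735, 0.678, -0.001]
force: [-0.4, -0.3, 0.8]
grip_width: 0.648
grip_force: 0.0
```

```bash
python3 - <<'E'
from h import *
s=arm.observe(); p=s['tcp_pos']; print(p,s['force'])
a=shot('wrist','w3'); im=a['color'].astype(int)
m=(im[...,0]>im[...,2]+12); m[:140]=0;m[270:]=0;m[:,:210]=0;m[:,300:]=0
ys,xs=np.nonzero(m); print(len(xs),np.percentile(xs,[0,2,50,98,100]),ys.min(),ys.max())
for c in [(502.4,-149.3),(503.7,-148.7),(503.7,-147)]:
    P=[[c[0]+10*np.cos(t),c[1]+10*np.sin(t),z] for z in(95,147) for t in np.linspace(0,6.28,40)]
    q=proj('w3',P); print(c,q.min(0),q.max(0))
print(proj('w3',[[*p[:2],147],[*p[:2],121]]))
cv2.imwrite('pics/w3x.png',cv2.resize(a['color'][100:330,100:412],None,fx=2,fy=2))
E
```

```text
[ 502.48224862 -146.8946527   330.49312286] [-0.38329875 -0.3353673   0.79141147]
973 [248. 249. 260. 272. 273.] 207 252
(502.4, -149.3) [242.75312143 203.3929166 ] [272.05657348 254.8148771 ]
(503.7, -148.7) [244.57040855 202.62243421] [273.91002833 253.91303984]
(503.7, -147) [244.34352794 200.74700234] [273.75785291 251.70895445]
[[257.25679944 238.46723031]
 [257.29446118 223.43869003]]
```

View pics/w3x.png

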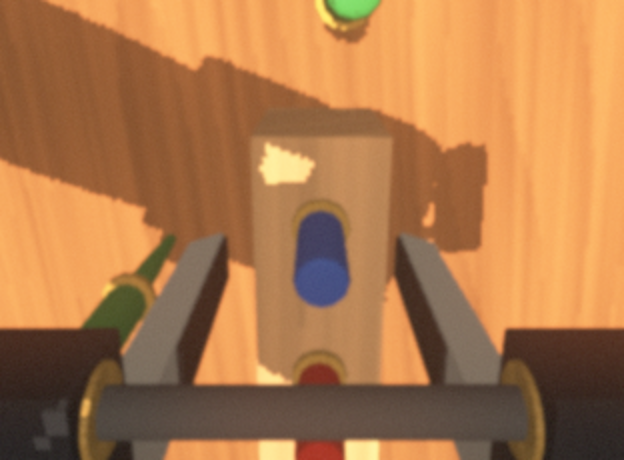

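The blue handle stands between the fingers, about 3 px right of centre at (261,241), and nothing is in the fingers' way. Small correction, then down and close.

Call:
drive_tool(offset=[[0.012,0,0],[0,0,-0.15],[0,0,-0.1],[0,0,-0.1],[0,0,0]], dr=[[0,0,0],[0,0,0],[0,0,0],[0,0,0],[0,0,0]])

```text
time: 7.48
tcp_pos: [504.3, -148.8, 305.4]
eef_rot: [-0.001, 0.736, 0.677, -0.0]
force: [-0.5, -0.4, 0.3]
grip_width: 0.649
grip_force: 0.0
```

Call:
drive_tool(offset=[[0,0,0],[0,0,0]], dr=[[0,0,0],[0,0,0]])

```text
time: 7.65
tcp_pos: [505.0, -149.2, 307.4]
eef_rot: [0.0, 0.736, 0.677, 0.0]
force: [0.2, 0.3, -0.1]
grip_width: 0.65
grip_force: 0.0
```

Call:
drive_tool(offset=[[0,0,-0.06],[0,0,0],[0,0,0],[0,0,0],[0,0,0]], dr=[[0,0,0],[0,0,0],[0,0,0],[0,0,0],[0,0,0]], gripper=1, newtons=10)

```text
time: 8.07
tcp_pos: [504.9, -149.2, 302.6]
eef_rot: [0.0, 0.736, 0.677, 0.0]
force: [0.2, 0.1, -0.5]
grip_width: 0.332
grip_force: 0.0
```

Call:
drive_tool(offset=[[0,0,0],[0,0,0],[0,0,0]], dr=[[0,0,0],[0,0,0],[0,0,0]])

```text
time: 8.32
tcp_pos: [504.9, -149.1, 302.6]
eef_rot: [0.0, 0.736, 0.677, 0.0]
force: [-0.6, -0.6, 0.2]
grip_width: 0.215
grip_force: 10.0
```

Call:
drive_tool(offset=[[0,0,0],[0,0,0],[0,0,0.04],[0,0,0.08],[0,0,0.1]], dr=[[0,0,0],[0,0,0],[0,0,0],[0,0,0],[0,0,0]], newtons=45)

```text
time: 8.73
tcp_pos: [504.6, -149.0, 320.0]
eef_rot: [-0.001, 0.736, 0.677, -0.0]
force: [-0.0, -0.2, -1.0]
grip_width: 0.208
grip_force: 45.0
```

Call:
drive_tool(offset=[[0,0,0.15],[0,0,0.15],[0,0,0.2],[0,0,0.25],[0,0,0.3]], dr=[[0,0,0],[0,0,0],[0,0,0],[0,0,0],[0,0,0]])

```text
time: 9.15
tcp_pos: [504.5, -148.9, 405.3]
eef_rot: [-0.0, 0.736, 0.677, -0.0]
force: [0.3, -0.1, -1.3]
grip_width: 0.208
grip_force: 45.0
```

Call:
drive_tool(offset=[[0,0,0.3],[0,0,0.3],[0,0,0.3],[0,0,0.2],[0,0,0.1]], dr=[[0,0,0],[0,0,0],[0,0,0],[0,0,0],[0,0,0]])

```text
time: 9.57
tcp_pos: [504.8, -149.0, 504.5]
eef_rot: [0.003, 0.736, 0.677, 0.001]
force: [0.6, 0.3, -1.0]
grip_width: 0.207
grip_force: 45.0
```

Call:
drive_tool(offset=[[0,0,0],[0,0,0],[0,0,0],[0,0,0],[0,0,0]], dr=[[0,-0.03,0],[0,-0.05,0],[0,-0.05,0],[0,-0.05,0],[0,-0.05,0]])

```text
time: 9.98
tcp_pos: [504.6, -149.0, 500.1]
eef_rot: [0.123, 0.724, 0.666, 0.133]
force: [0.3, -0.7, -1.1]
grip_width: 0.206
grip_force: 45.0
```

Call:
drive_tool(offset=[[0,0,0],[0,0,0],[0,0,0],[0,0,0],[0,0,0]], dr=[[0,-0.05,0],[0,-0.05,0],[0,-0.05,0],[0,-0.05,0],[0,-0.04,0]])

```text
time: 10.4
tcp_pos: [504.5, -149.0, 500.0]
eef_rot: [0.245, 0.686, 0.631, 0.266]
force: [0.2, -0.4, -1.0]
grip_width: 0.207
grip_force: 45.0
```

Call:
drive_tool(offset=[[0,0,0],[0,0,0],[0,0,0],[0,0,0],[0,0,0]], dr=[[0,-0.03,0],[0,0,0],[0,0,0],[0,0,0],[0,0,0]])

```text
time: 10.82
tcp_pos: [504.9, -149.1, 500.1]
eef_rot: [0.259, 0.68, 0.626, 0.281]
force: [-0.9, -1.7, -1.3]
grip_width: 0.208
grip_force: 45.0
```

```bash
python3 - <<'E'
from h import *
from scipy.spatial.transform import Rotation as R
s=arm.observe(); q=s['eef_rot']; z=R.from_quat([*q[1:],q[0]]).as_matrix()[:,2]; p=s['tcp_pos']
print(p,z,np.degrees(np.arccos(-z[2])),s['force'],s['grip_width'],np.abs(s['qvel']).max(),s['joints'])
g=p+180*z; t=g+106*z; print('grasp',g,'tip',t)
a=shot('side','side4'); b=shot('top','top4')
print(proj('side4',[p,g,t]),proj('top4',[g,t]))
cv2.imwrite('pics/v4.png',np.hstack([cv2.resize(a['color'],(400,300)),cv2.resize(b['color'],(400,300))]))
cv2.imwrite('pics/v4.png',np.vstack([cv2.resize(a['color'],(400,300),interpolation=cv2.INTER_AREA),cv2.resize(b['color'],(400,300),interpolation=cv2.INTER_AREA)]) if 0 else cv2.resize(a['color'],(800,600),interpolation=cv2.INTER_CUBIC))
E
```

```text
[ 504.88904113 -149.06943426  500.14070937] [ 7.06473458e-01  1.88202331e-04 -7.07739513e-01] 44.94870778052047 [-0.88385906 -1.70425757 -1.32696024] 0.20777666374987483 0.0038117462324978382 [-0.56230671 -0.24250466  1.91510901  0.52984274  0.84138547 -0.7089223 ]
grasp [ 632.05426358 -149.03555784  372.74759711] tip [ 706.94045014 -149.01560839  297.72720878]
[[227.67150806 -16.96572229]
 [325.2619797   80.31737791]
 [369.59384151 124.50961188]] [[382.04365571 135.7823452 ]
 [362.38519604 103.02966479]]
```

View pics/v4.png

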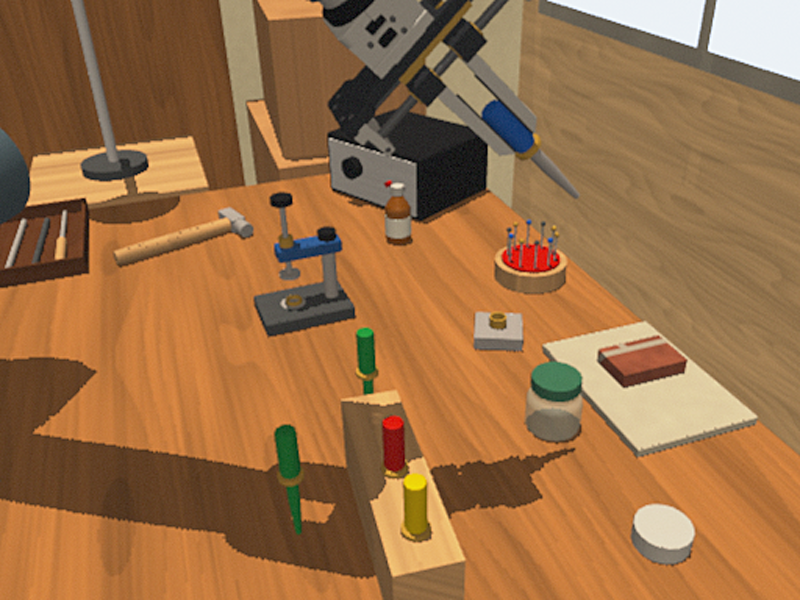

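The side view shows the blue mandrel in the fingers, tip at (577,195) in the enlarged picture, within 1 px of the predicted tip for a 45° slant at about 298 mm height. The gauge foot is up, and the bands, jar and other mandrels are in place. Handing in.

```bash
python3 -c "
from rig import job; print(job.close_job())"
```

```text
the job is handed in; nothing more can be done
None
```

The press read about 6 mm (narrow band, held at about 13 N, foot sprung back), so I drew the blue mandrel; it is held steady, tip down at 45° and about 298 mm above the bench, and the job is handed in.

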